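# Prop the key-fret sample on the copy stand

## Task

Get the red-brown key-fret sample out of the sample box by pressing down on its end at the finger notch until it tips up in its compartment and stays up, then take it by its raised end and prop it, pattern outward, on the copy stand: bottom edge on the ledge, leaning back squarely against the middle of the rest. Set it down gently without dropping it, let go of it, and leave the other two samples in their places and everything else on the bench where it lies.

Things in the scene. Friction and masses are not known exactly. Their poses are not given: they have to be found in the camera images.
- fret_sample: the sample to fetch: thin flat red-brown rosewood plate, dark Greek-key relief on its face, 170 x 56 x 6 mm, about 75 g. Origin at its centre; x along its length (-x end lies at the finger notch), y across its width, z out of the patterned face. It starts flat in one of the box's compartments, face 1 mm below the rim, so it cannot be gripped there.
- pale_sample: a pale yellow plate of the same size with diamond relief, in another compartment; same axes; to be left there
- dark_sample: a near-black plate of the same size with round reliefs, in another compartment; same axes; to be left there
- box: sample box, fixed, beech, open at the top, 190 (x) x 214 (y) x 81 mm high; origin under its centre, z up. Three compartments at y = -69, 0 and +69 mm, each 176 mm long in x and 62 mm wide, with 7 mm dividers between; each has a finger notch 34 mm wide and 36 mm deep in the -x end wall. The samples lie at the centres of the compartments, lengthwise.
- box_edge (a point): middle of the rounded edge over which a sample tips, 74 mm above the bench, at x = -11 mm of the box; the edge runs across all compartments. From here to the +x wall a level shelf carries the samples; towards -x they overhang the finger well by 74 mm. Pushed down about 20 mm from that end, a sample pivots here; pushed too little it falls back flat.
- box_well (a point): bottom of the finger well at the inner face of the -x end wall, 6 mm above the bench, 77 mm from the edge. A sample pushed to some 45 mm below the rim slides down by itself until its -x end stands here, and stays leaning over the edge at about 42 degrees; its +x end is then some 40 mm above the rim, free to be gripped by its long edges (56 mm apart).
- stand: the copy stand, fixed, dark cast base 150 (x) x 110 x 12 mm with a wooden sloping rest; origin under the base, z up, open side towards -x
- rest: sloping wooden rest of the copy stand. Origin: middle of the corner where ledge and back meet, 40 mm above the bench; x up the slope (58 degrees above level), y along the ledge, z out of the back to the front. The back is 44 mm wide and 112 mm long, narrower and shorter than a sample. A sample propped right has its centre at about x = 85, y = 0, z = 3 mm here.
- rest_lip (a point): middle of the inner top edge of the lip along the front of the ledge; the lip stands 8 mm above the ledge, the ledge is 120 mm wide and 26 mm deep from the back to the lip
- gouge_a: loose carving gouge with brown handle, 200 mm long, 22 mm high, in front of the box; leave alone
- gouge_b: loose carving gouge with dark handle, 190 mm long, 22 mm high, behind the stand; leave alone
- gouge_c: loose carving gouge with light handle, 220 mm long, 22 mm high, at the back; leave alone
- strip: loose carved rosewood strip, 160 x 30 x 12 mm, in front of the stand; leave alone
- mallet: loose round carver's mallet lying on its side, 260 mm long, 85 mm high, at the back; leave alone
- brush: loose pink bench brush, 160 x 62 x 67 mm, at the left; leave alone
- oilstone: loose grey oilstone in a dark wooden block, 200 x 75 x 36 mm, at the right; leave alone
Mind the look-alikes: they are no part of the job. What is shaped like the fret_sample but blue or purple is not meant. What is shaped like the stand but turquoise is not meant.

How it is judged:
By the outcome, as a careful person would: the job done as asked, in the order asked, and still so for the second after the job is handed in, with the robot touching nothing.
It also fails if it takes over 54 s, if anything falls off the work surface, if the arm or the gripper's body presses on something with over 40 N, if the wrist force passes 120 N, or if a joint passes its speed limit or range.

## Robot

A 7-joint arm with a two-finger parallel gripper is mounted at the origin on the work surface. World frame = base frame: x ahead of the robot, y to its left, z up, the work surface at z = 0. Lengths are in m, angles in rad, forces in N, time in s.
With the tool pointing down it reaches from about 0.35 to 0.775 m from the base axis. Payload 3.1 kg.
Tool frame: the origin (TCP) lies at the very end of the fingers, on their centre line; the grasp point (between the pads) lies 19 mm behind it; z points along the fingers, y is the direction in which the jaws open and shut (so a half turn about z gives the same grasp; the last joint's range is limited). The gripper opens to 85 mm and grips with 20 to 120 N. Pads are 22 mm wide; open, the fingers measure 114 mm over their backs; the gripper's body (76 mm by 85 mm) begins 54 mm behind the grasp point. The pads swing forward as they close: fully open they stand 13 mm farther back than shut.
Start: joints at [-1.195, 0.311, 0.014, 1.512, -0.004, 1.319, -0.027], TCP at [0.223, 0.503, 0.199] pointing down, gripper open.
Joint ranges: [-2.7, 2.7], [-0.3, 1.91], [-1.27, 1.3], [0.12, 2.57], [-1.44, 4.58], [0.2, 2.03], [-3.05, 3.05]. Speed limits (rad/s): [2.79, 2.79, 3.14, 3.14, 3.14, 3.14, 3.14].

## Interface

Orientations are given as [roll, pitch, yaw] about the fixed x, y, z axes, in that order (R = Rz(yaw) Ry(pitch) Rx(roll)).
In Python, from cell import manip gives the robot as it stands. The module is installed in compiled form; this text tells all that it offers.
- The arm moves only by the tool carry_out, never from a script. Its argument "deltas" is a list of rows, each an object with "travel": the shift along the tool's x, y, z in mm, a list of three; "yaw": the turn about the tool's z in rad; "grip": the opening, from 0 (shut) to 1 (fully open). A call has exactly 5 rows; each row is the pose to reach, as a shift and turn from the pose commanded when the call began, along the tool's axes at that moment; what a row does not reach only later rows make up. A row lasts 1/8 s, in which the tool goes at most 62.5 mm and 10.7 degrees, less where a joint would pass 70% of its speed; a pose out of reach is approached as far as the arm can. A call with a gripper value outside its range is refused whole. The fingers move at their own pace and stop on an object; "squeeze" is the grip in N (left out, the last holds). Time passes only in rows, so rows that repeat a pose let the fingers close, or fill a call up. It gives the time, the measured TCP pose, the force and the opening at its end, in the units of the state.
- manip.get_state(): the state, without advancing time (a new reading comes with each control period).
- manip.get_image(name): name is "scene" or "top"; returns (picture, depth): 420x560x3 uint8, red, green, blue; 420x560 float32, m along the optical axis (not along the pixel's ray), 0 where there is no reading.
- manip.calibration(name): a dict with "K" (3x3 intrinsics, pixels), "rvec" (rotation vector, rad) and "tvec" (3), from world to camera coordinates, as OpenCV has them. Camera axes: x right, y down, z forward; pixel columns grow to the right and rows downward; lengths in m; the calibration is good to about 2 mm. A picture is of the moment at which its call begins. calibration takes no time and is no camera call.
- manip.finish_job(): hands the job in, once; it reports no verdict.
The state is a dict: "t": time; "q": joint angles; "qvel": joint speeds; "effort": joint torques, N m; "position": TCP position; "ee_rot": TCP orientation; "contact_force": force on the tool from outside, world axes, zero at the start; "moment": the same for the moment, N m; "width": finger opening in m.
Only numpy, scipy, OpenCV 4.12 (cv2) and the standard library are available. Lean on these libraries where they do the work, as an engineer would, in place of code of your own. Each camera call takes 0.05 s, during which the arm holds its last target.

## Working session

There is one attempt and no reset: what is moved stays moved. The work goes in short steps, Python scripts to look and compute and a tool call to move; the robot and the scene stay as the last step left them, time stands still between calls to the robot, and variables do not carry over. Pictures are saved under pics/ and viewed, and the job is handed in when it is done.

Besides the shell and the picture viewer there is one more tool, called after "Call:" as name([rows], argument=value, ...), one row to a line, values as JSON. carry_out: Moves the arm, as the interface text tells. Its arguments: {"type":"object","properties":{"deltas":{"type":"array","items":{"type":"object","properties":{"travel":{"type":"array","items":{"type":"number"}},"yaw":{"type":"number"},"grip":{"type":"number"}}}},"squeeze":{"type":"number"}},"required":["deltas"]}

```bash
mkdir -p pics; ls
cat > h.py <<'E'
import numpy as np, cv2
from scipy.spatial.transform import Rotation as Ro
from cell import manip
def cal(n):
    c=manip.calibration(n); return np.array(c["K"]),cv2.Rodrigues(np.array(c["rvec"],float))[0],np.array(c["tvec"],float).ravel()
def grab(n,tag):
    im,d=manip.get_image(n); cv2.imwrite(f"pics/{tag}.png",im[:,:,::-1]); np.savez(f"{tag}.npz",im=im,d=d); return im,d
def ray(n,uv,z):
    K,R,t=cal(n); C=-R.T@t; v=R.T@np.linalg.inv(K)@np.array([uv[0],uv[1],1.]); return C+v*(z-C[2])/v[2]
def cloud(n,d):
    K,R,t=cal(n); H,W=d.shape; u,v=np.meshgrid(np.arange(W),np.arange(H))
    p=np.stack([(u-K[0,2])/K[0,0]*d,(v-K[1,2])/K[1,1]*d,d],-1); return (p-t)@R
def proj(n,P):
    K,R,t=cal(n); p=(K@(R@np.atleast_2d(P).T+t[:,None])).T; return p[:,:2]/p[:,2:]
E
python3 - <<'E'
from h import *
np.set_printoptions(precision=4,suppress=True)
grab("scene","s0");grab("top","t0")
print(manip.get_state())
for n in("scene","top"):
    K,R,t=cal(n);print(n,K,-R.T@t,R)
E
```

```text
pics
{'t': 0.1, 'q': array([-1.1947,  0.3116,  0.014 ,  1.5129, -0.0044,  1.3192, -0.0272]), 'qvel': array([ 0.0021, -0.0019, -0.0002, -0.0022,  0.0015,  0.0004,  0.0024]), 'effort': array([  0.0005, -38.0856,   0.1468, -23.124 ,   0.0124,   0.0082,
        -0.    ]), 'position': array([0.2228, 0.502 , 0.1977]), 'ee_rot': array([-3.1395,  0.0001,  2.7239]), 'contact_force': array([ 0.8883, -0.0287, -0.5544]), 'moment': array([-0.0096, -0.0235, -0.0088]), 'width': 0.08548758700141638}
scene [[380.8889   0.     275.153 ]
 [  0.     380.8889 208.6366]
 [  0.       0.       1.    ]] [ 0.8797 -0.5831  0.8137] [[ 0.8562  0.5163 -0.0171]
 [ 0.3699 -0.6358 -0.6775]
 [-0.3607  0.5738 -0.7353]]
top [[445.1474   0.     285.1099]
 [  0.     445.1474 209.1296]
 [  0.       0.       1.    ]] [ 0.3471 -0.0254  1.4464] [[-0.0284 -0.9994 -0.0198]
 [-0.9914  0.0307 -0.1269]
 [ 0.1274  0.0161 -0.9917]]
```

View pics/s0.png

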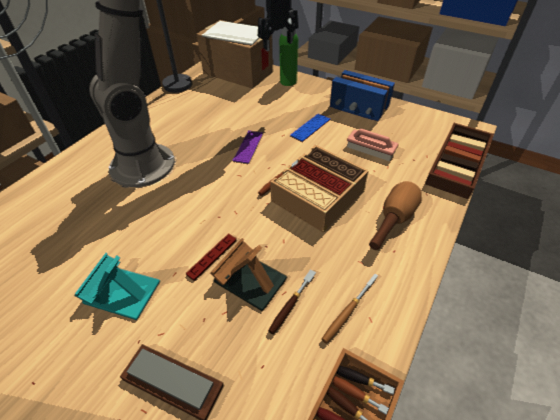

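View pics/t0.png

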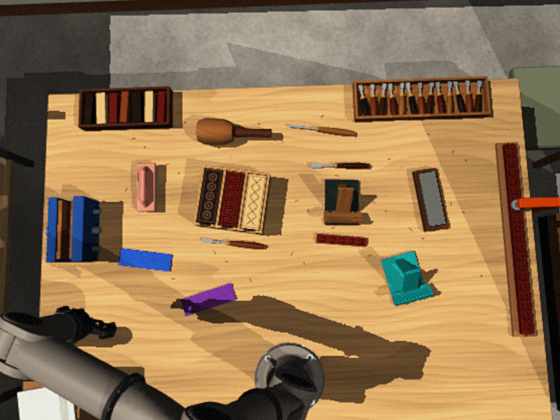

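Run:
```python
from h import *
np.set_printoptions(precision=4,suppress=True)
T=np.load("t0.npz");S=np.load("s0.npz")
im=T['im'];a=cv2.resize(im[150:250,180:390],None,fx=3.8,fy=3.8,interpolation=cv2.INTER_CUBIC);cv2.imwrite("pics/t0z.png",a[:,:,::-1])
a=cv2.resize(S['im'][135:320,180:380],None,fx=3.2,fy=3.2,interpolation=cv2.INTER_CUBIC);cv2.imwrite("pics/s0z.png",a[:,:,::-1])
for n,D in(("top",T),("scene",S)):
    P=cloud(n,D['d']); b=(P[...,0]>.3)&(P[...,0]<.62)&(P[...,1]>-.02)&(P[...,1]<.33)&(D['d']>0)
    m=b&(P[...,2]>.068)&(P[...,2]<.09)
    q=P[m]; print(n,len(q),np.median(q[:,2]),np.percentile(q[:,2],[5,50,95]))
    r=cv2.minAreaRect(q[:,:2].astype(np.float32)*1000);print(r)
    # red fret mask
    hsv=cv2.cvtColor(D['im'],cv2.COLOR_RGB2HSV)
    rm=m&((hsv[...,0]<8)|(hsv[...,0]>170))&(hsv[...,1]>120)
    rm=cv2.morphologyEx(rm.astype(np.uint8),cv2.MORPH_OPEN,np.ones((2,2)))>0
    print(rm.sum(),cv2.minAreaRect(P[rm][:,:2].astype(np.float32)*1000),np.median(P[rm],0))
    # wood/stand
    b=(P[...,0]>.38)&(P[...,0]<.58)&(P[...,1]>-.26)&(P[...,1]<-.06)&(D['d']>0)
    for lo,hi in((.006,.02),(.03,.06),(.06,.1),(.1,.18)):
        m=b&(P[...,2]>lo)&(P[...,2]<hi); q=P[m]
        print(lo,len(q),cv2.minAreaRect(q[:,:2].astype(np.float32)*1000) if len(q)>3 else '',q.min(0) if len(q) else '',q.max(0) if len(q) else '')
```

```text
top 3219 0.08037871819403358 [0.0747 0.0804 0.0853]
((551.1307373046875, 163.28363037109375), (215.0061492919922, 171.22625732421875), 80.89706420898438)
817 ((461.16229248046875, 115.14840698242188), (335.6032409667969, 135.72909545898438), 28.914968490600586) [0.5445 0.1612 0.0801]
0.006 956 ((479.97613525390625, -159.37869262695312), (201.6112518310547, 194.68943786621094), 2.379547119140625) [ 0.3806 -0.2593  0.006 ] [ 0.58   -0.0601  0.0197]
0.03 430 ((500.7001037597656, -184.62689208984375), (119.5183334350586, 46.28508758544922), 86.34683227539062) [ 0.4746 -0.2441  0.0308] [ 0.5241 -0.1236  0.0599]
0.06 209 ((514.779052734375, -183.9209442138672), (69.41654968261719, 115.11115264892578), 0.07664135098457336) [ 0.48   -0.2415  0.0601] [ 0.5495 -0.1264  0.0998]
0.1 169 ((558.5453491210938, -186.89486694335938), (43.6702880859375, 32.274330139160156), 88.1237564086914) [ 0.5424 -0.2089  0.1003] [ 0.5753 -0.1649  0.1408]
scene 2794 0.07944746471491432 [0.0754 0.0794 0.0819]
((551.8936157226562, 165.3671875), (219.03147888183594, 169.82131958007812), 81.06794738769531)
629 ((731.0289306640625, -168.56045532226562), (129.75474548339844, 871.0875244140625), 28.202495574951172) [0.5587 0.1601 0.0796]
0.006 1444 ((497.75347900390625, -184.29751586914062), (162.18740844726562, 172.76687622070312), 84.36880493164062) [ 0.4046 -0.2589  0.006 ] [ 0.5797 -0.0965  0.0197]
0.03 655 ((501.2218322753906, -186.4994659423828), (105.16063690185547, 114.00774383544922), 38.481998443603516) [ 0.4761 -0.2433  0.0304] [ 0.5779 -0.1217  0.06  ]
0.06 303 ((533.2064819335938, -185.85704040527344), (118.05023193359375, 93.7231216430664), 86.65487670898438) [ 0.4848 -0.2425  0.06  ] [ 0.5799 -0.1243  0.0999]
0.1 149 ((563.9041748046875, -185.87246704101562), (45.35289764404297, 29.987857818603516), 87.79865264892578) [ 0.5483 -0.2085  0.1   ] [ 0.5791 -0.1633  0.1358]
```

View pics/t0z.png

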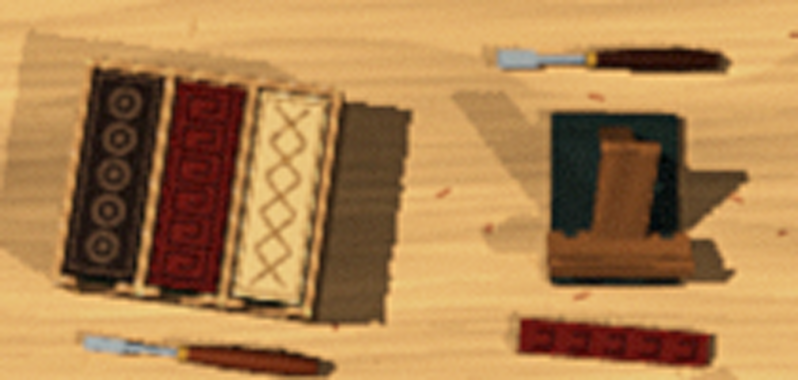

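View pics/s0z.png

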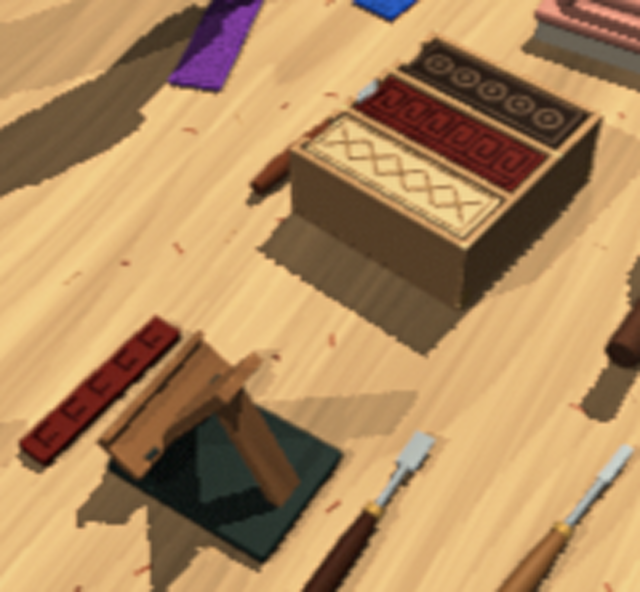

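Run:
```python
from h import *
np.set_printoptions(precision=4,suppress=True)
T=np.load("t0.npz");S=np.load("s0.npz")
for n,D in(("top",T),("scene",S)):
    P=cloud(n,D['d']); hsv=cv2.cvtColor(D['im'],cv2.COLOR_RGB2HSV).astype(int)
    b=(P[...,0]>.3)&(P[...,0]<.7)&(P[...,1]>0)&(P[...,1]<.33)&(P[...,2]>.06)&(P[...,2]<.1)
    rm=(b&((hsv[...,0]<7)|(hsv[...,0]>168))&(hsv[...,1]>110)).astype(np.uint8)
    rm=cv2.morphologyEx(rm,cv2.MORPH_CLOSE,np.ones((3,3),np.uint8))
    c=max(cv2.findContours(rm,cv2.RETR_EXTERNAL,cv2.CHAIN_APPROX_NONE)[0],key=cv2.contourArea)[:,0]
    G=np.array([ray(n,p,.080)[:2] for p in c])*1000
    print(n,len(c),"fret",cv2.minAreaRect(G.astype(np.float32)))
    m=cv2.convexHull(c) 
    # rim: whole top contour
    q=(b&(P[...,2]>.070)).astype(np.uint8)
    c=max(cv2.findContours(q,cv2.RETR_EXTERNAL,cv2.CHAIN_APPROX_NONE)[0],key=cv2.contourArea)[:,0]
    G=np.array([ray(n,p,.081)[:2] for p in c])*1000
    print(n,"rim",cv2.minAreaRect(G.astype(np.float32)))
    # rest
    b=(P[...,0]>.46)&(P[...,0]<.60)&(P[...,1]>-.26)&(P[...,1]<-.11)&(P[...,2]>.055)&(P[...,2]<.15)
    A=P[b]
    # RANSAC plane with expected normal
    if n=="top":
        c0=A[(abs(A[:,1]+.185)<.03)]
        for k in range(6):
            X=np.c_[c0[:,1],c0[:,2],np.ones(len(c0))]; s=np.linalg.lstsq(X,c0[:,0],rcond=None)[0]
            r=c0[:,0]-X@s; c0=c0[abs(r)<max(.003,2*r.std())]
        print("plane x=a y+b z+c",s,len(c0),r.std(), "slope",np.degrees(np.arctan(1/s[1])),"yaw",np.degrees(-np.arctan(s[0])) , c0.min(0),c0.max(0))
        for z in (.065,.075,.085,.095,.105,.115,.125):
            w=c0[abs(c0[:,2]-z)<.005]; 
            if len(w): print(z,w[:,1].min(),w[:,1].max(),w[:,0].mean())
```

```text
top 137 fret ((560.6560668945312, 163.25523376464844), (56.455657958984375, 169.48089599609375), 80.83329010009766)
top rim ((560.092041015625, 161.24026489257812), (214.8517303466797, 190.52806091308594), 80.75950622558594)
plane x=a y+b z+c [0.0534 0.6315 0.4936] 277 0.0018226369903215026 slope 57.72646422863342 yaw -3.0544555151731068 [ 0.5167 -0.2089  0.0554] [ 0.5735 -0.164   0.14  ]
0.065 -0.20557518723354862 -0.16492510757658171 0.524973373857639
0.075 -0.20779793502175556 -0.1644242610423045 0.5309884609661363
0.085 -0.20677041643437277 -0.1639711936243423 0.5370851704970362
0.095 -0.20644836940107358 -0.16591385975843753 0.543661604352695
0.105 -0.20803898074281849 -0.16511801118814495 0.5493320005348179
0.115 -0.20711283098711208 -0.1649479603514679 0.555958198307027
0.125 -0.2088591575643764 -0.16719617791297153 0.5623685035978152
scene 118 fret ((562.8235473632812, 161.65225219726562), (54.17155075073242, 167.3909454345703), 80.9402084350586)
scene rim ((564.6398315429688, 158.0572509765625), (222.82960510253906, 193.1581573486328), 80.86165618896484)
```

```bash
cat >> h.py <<'E'
def mv(target,ydir=None):
    """travel (mm) in tool axes from measured pose, and tool yaw so tool y lies at ydir deg"""
    s=manip.get_state(); R=Ro.from_euler('xyz',s['ee_rot']).as_matrix()
    tr=R.T@(np.array(target)-s['position'])*1000
    a=np.degrees(np.arctan2(R[1,1],R[0,1])); 
    w=0 if ydir is None else -np.radians((ydir-a+90)%180-90)
    print("t",round(s['t'],3),"pos",s['position'].round(4),"rot",s['ee_rot'].round(3),"F",s['contact_force'].round(1),"w",round(s['width'],4)); print("travel",tr.round(1),"yaw",round(w,3),"ydir",round(a,2))
E
python3 - <<'E'
from h import *
mv([.497,.1725,.150],80.85)
E
```

```text
t 0.1 pos [0.2228 0.502  0.1977] rot [-3.139  0.     2.724] F [ 0.9 -0.  -0.6] w 0.0855
travel [-384.3 -189.9   48.2] yaw -0.258 ydir 66.07
```

Call:
carry_out([
  {"travel":[-50,-25,0],"yaw":-0.08,"grip":0.5},
  {"travel":[-105,-52,0],"yaw":-0.16,"grip":0},
  {"travel":[-160,-79,0],"yaw":-0.258,"grip":0},
  {"travel":[-215,-106,0],"yaw":-0.258,"grip":0},
  {"travel":[-270,-133,0],"yaw":-0.258,"grip":0},
], squeeze=30)

```text
t: 0.72
position: [0.4167, 0.2698, 0.1984]
ee_rot: [-3.141, -0.0, 2.982]
contact_force: [1.2, 0.3, 0.6]
width: -0.0003
```

Run:
```python
from h import *
mv([.497,.1725,.120],80.85)
```

```text
t 0.725 pos [0.4167 0.2698 0.1984] rot [-3.141 -0.     2.982] F [1.2 0.3 0.6] w -0.0003
travel [-94.8 -83.3  78.4] yaw 0.0 ydir 80.86
```

Call:
carry_out([
  {"travel":[-45,-40,10],"yaw":0,"grip":0},
  {"travel":[-80,-70,40],"yaw":0,"grip":0},
  {"travel":[-95,-83,75],"yaw":0,"grip":0},
  {"travel":[-95,-83,88],"yaw":0,"grip":0},
  {"travel":[-95,-83,88],"yaw":0,"grip":0},
])

```text
t: 1.35
position: [0.4948, 0.1759, 0.1098]
ee_rot: [-3.141, -0.003, 2.984]
contact_force: [-1.2, 0.4, -0.0]
width: -0.0001
```

Run:
```python
from h import *
mv([.497,.1725,.085],80.85)
for n,k in(("scene","s1"),("top","t1")):
    im,d=grab(n,k)
    a=im[110:250,170:310] if n=="scene" else im[150:250,180:290]
    a=im[120:240,240:390] if n=="scene" else a
    cv2.imwrite(f"pics/{k}z.png",cv2.resize(a,None,fx=5,fy=5,interpolation=cv2.INTER_CUBIC)[:,:,::-1])
```

```text
t 1.35 pos [0.4948 0.1759 0.1098] rot [-3.141e+00 -3.000e-03  2.984e+00] F [-1.2  0.4 -0. ] w -0.0001
travel [-2.8 -3.  24.8] yaw 0.002 ydir 80.96
```

View pics/s1z.png

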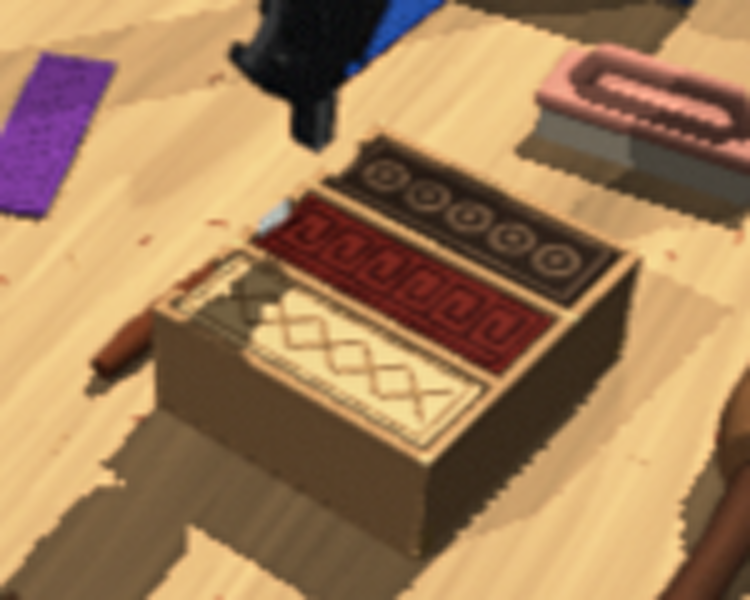

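View pics/t1z.png

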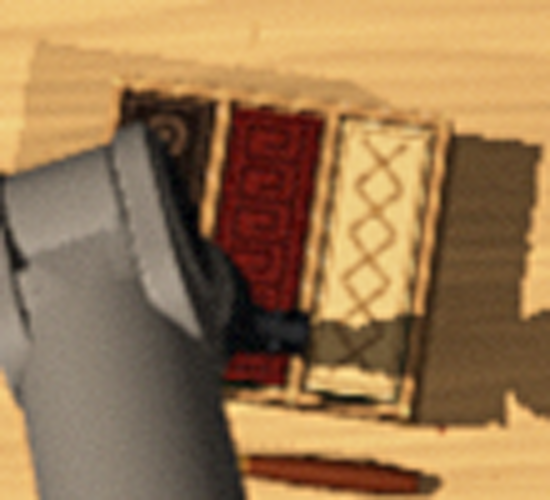

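Call:
carry_out([
  {"travel":[-3,-3,12],"yaw":0,"grip":0},
  {"travel":[-3,-3,22],"yaw":0,"grip":0},
  {"travel":[-3,-3,30],"yaw":0,"grip":0},
  {"travel":[-3,-3,38],"yaw":0,"grip":0},
  {"travel":[-3,-3,46],"yaw":0,"grip":0},
])

```text
t: 2.08
position: [0.499, 0.1711, 0.0641]
ee_rot: [-3.142, -0.0, 2.982]
contact_force: [1.0, 0.1, 0.8]
width: -0.0002
```

Run:
```python
from h import *
mv([.497,.1725,.035],80.85)
im,d=grab("scene","s2")
cv2.imwrite("pics/s2z.png",cv2.resize(im[110:240,240:390],None,fx=5,fy=4.6,interpolation=cv2.INTER_CUBIC)[:,:,::-1])
```

```text
t 2.075 pos [0.499  0.1711 0.0641] rot [-3.142 -0.     2.982] F [1.  0.1 0.8] w -0.0002
travel [ 2.2  1.  29.1] yaw -0.0 ydir 80.85
```

View pics/s2z.png

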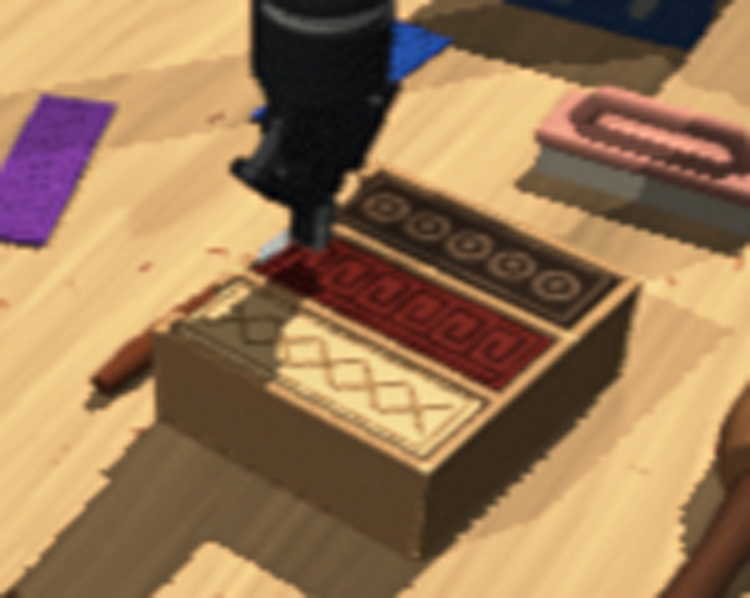

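Run:
```python
from h import *
s=manip.get_state();p=s['position'];print(p,s['t'],s['contact_force'])
for dz in(0,.01,.02,.03): print(dz,proj("scene",p+[0,0,dz]),(proj("scene",p+[0,0,dz])-[240,110])*[5,4.6])
d=np.load("s2.npz")['d'];P=cloud("scene",d)
b=(np.hypot(P[...,0]-p[0],P[...,1]-p[1])<.03);print(P[b][P[b][:,2].argsort()][::6].round(3)[:60])
print(np.median(P[175:190,320:340].reshape(-1,3),0))
```

```text
[0.49810871 0.17083445 0.0630454 ] 2.125 [-0.41236093  0.65719451 -0.55695411]
0 [[300.73144709 170.65691976]] [[303.65723544 279.0218309 ]]
0.01 [[300.84176419 168.09163687]] [[304.20882093 267.22152962]]
0.02 [[300.95354629 165.49228721]] [[304.76773144 255.26452118]]
0.03 [[301.06682277 162.85818763]] [[305.33411385 243.14766312]]
[[0.521 0.172 0.075]
 [0.502 0.189 0.076]
 [0.491 0.167 0.077]
 [0.499 0.146 0.078]
 [0.501 0.142 0.078]
 [0.489 0.17  0.078]
 [0.52  0.187 0.078]
 [0.519 0.176 0.078]
 [0.494 0.142 0.079]
 [0.5   0.15  0.079]
 [0.517 0.155 0.079]
 [0.5   0.155 0.079]
 [0.522 0.157 0.079]
 [0.524 0.173 0.079]
 [0.494 0.155 0.079]
 [0.485 0.165 0.079]
 [0.481 0.173 0.08 ]
 [0.477 0.15  0.08 ]
 [0.523 0.162 0.08 ]
 [0.522 0.176 0.08 ]
 [0.522 0.181 0.08 ]
 [0.507 0.192 0.08 ]
 [0.501 0.179 0.08 ]
 [0.495 0.165 0.08 ]
 [0.518 0.183 0.08 ]
 [0.486 0.169 0.081]
 [0.473 0.157 0.081]
 [0.519 0.168 0.081]
 [0.521 0.178 0.081]
 [0.491 0.155 0.082]
 [0.5   0.167 0.096]
 [0.506 0.167 0.102]
 [0.493 0.162 0.105]
 [0.513 0.172 0.109]
 [0.506 0.161 0.111]
 [0.505 0.162 0.113]
 [0.492 0.162 0.115]
 [0.496 0.16  0.118]
 [0.496 0.161 0.121]
 [0.512 0.166 0.124]
 [0.51  0.163 0.125]
 [0.511 0.174 0.128]
 [0.512 0.166 0.131]
 [0.507 0.157 0.136]
 [0.513 0.163 0.141]
 [0.514 0.179 0.141]
 [0.489 0.144 0.144]
 [0.51  0.174 0.146]
 [0.515 0.182 0.146]
 [0.509 0.176 0.148]
 [0.502 0.16  0.149]
 [0.505 0.155 0.15 ]
 [0.498 0.154 0.151]
 [0.493 0.159 0.153]
 [0.512 0.158 0.154]
 [0.506 0.157 0.16 ]
 [0.518 0.175 0.162]
 [0.504 0.155 0.164]
 [0.494 0.157 0.165]
 [0.503 0.156 0.166]]
[0.59863357 0.15249376 0.07969015]
```

Call:
carry_out([
  {"travel":[1,1,5],"yaw":0,"grip":0},
  {"travel":[1,1,10],"yaw":0,"grip":0},
  {"travel":[1,1,15],"yaw":0,"grip":0},
  {"travel":[1,1,15],"yaw":0,"grip":0},
  {"travel":[1,1,15],"yaw":0,"grip":0},
])

```text
t: 2.75
position: [0.4984, 0.1723, 0.0498]
ee_rot: [3.141, 0.0, 2.982]
contact_force: [0.7, -1.1, -0.3]
width: -0.0002
```

Run:
```python
from h import *
mv([.497,.1725,.035],80.85)
im,d=grab("scene","s3")
cv2.imwrite("pics/s3z.png",cv2.resize(im[110:240,240:390],None,fx=5,fy=4.6,interpolation=cv2.INTER_CUBIC)[:,:,::-1])
```

```text
t 2.75 pos [0.4984 0.1723 0.0498] rot [3.141 0.    2.982] F [ 0.7 -1.1 -0.3] w -0.0002
travel [ 1.4 -0.  14.8] yaw -0.0 ydir 80.84
```

View pics/s3z.png

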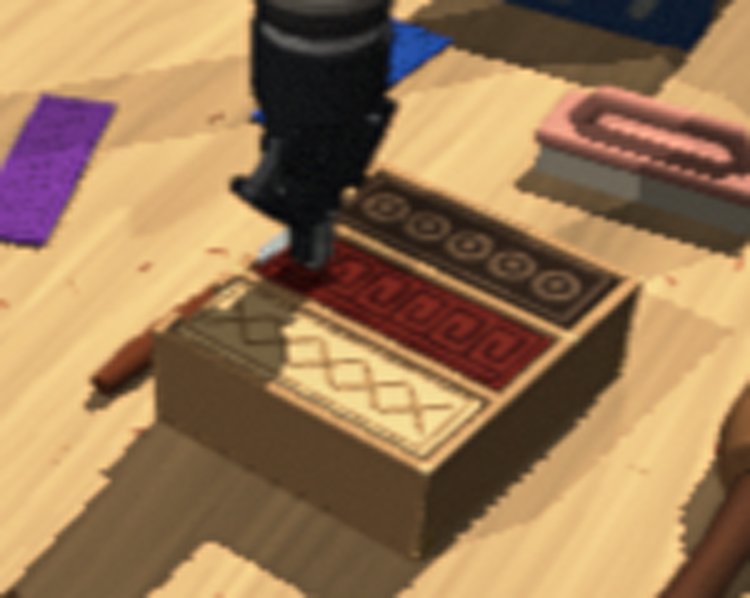

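Run:
```python
from h import *
np.set_printoptions(precision=3,suppress=True,linewidth=200)
for k in("s1","s2","s3"):
    D=np.load(k+".npz");P=cloud("scene",D['d']);im=D['im']
    v=im.max(-1)
    for u in (299,301,303,305):
        print(k,u,[(r,int(v[r,u]),*np.round(P[r,u]*1000).astype(int)) for r in range(138,174,2)])
```

```text
s1 299 [(138, 14, np.int64(503), np.int64(143), np.int64(201)), (140, 14, np.int64(504), np.int64(141), np.int64(196)), (142, 18, np.int64(492), np.int64(166), np.int64(169)), (144, 20, np.int64(492), np.int64(166), np.int64(162)), (146, 19, np.int64(492), np.int64(165), np.int64(156)), (148, 118, np.int64(490), np.int64(171), np.int64(144)), (150, 244, np.int64(410), np.int64(325), np.int64(-2)), (152, 239, np.int64(416), np.int64(313), np.int64(0)), (154, 237, np.int64(420), np.int64(307), np.int64(-2)), (156, 231, np.int64(427), np.int64(294), np.int64(2)), (158, 220, np.int64(475), np.int64(201), np.int64(80)), (160, 109, np.int64(479), np.int64(194), np.int64(79)), (162, 85, np.int64(483), np.int64(187), np.int64(78)), (164, 61, np.int64(488), np.int64(178), np.int64(79)), (166, 79, np.int64(492), np.int64(170), np.int64(79)), (168, 101, np.int64(496), np.int64(163), np.int64(79)), (170, 86, np.int64(501), np.int64(154), np.int64(79)), (172, 85, np.int64(506), np.int64(145), np.int64(82))]
s1 301 [(138, 12, np.int64(503), np.int64(154), np.int64(194)), (140, 17, np.int64(505), n
[... 10333 characters left out ...]
), np.int64(159), np.int64(162)), (150, 13, np.int64(515), np.int64(158), np.int64(155)), (152, 14, np.int64(516), np.int64(157), np.int64(149)), (154, 17, np.int64(511), np.int64(168), np.int64(133)), (156, 34, np.int64(513), np.int64(164), np.int64(130)), (158, 40, np.int64(510), np.int64(170), np.int64(117)), (160, 43, np.int64(510), np.int64(171), np.int64(109)), (162, 39, np.int64(510), np.int64(173), np.int64(100)), (164, 43, np.int64(511), np.int64(171), np.int64(94)), (166, 52, np.int64(511), np.int64(172), np.int64(86)), (168, 58, np.int64(511), np.int64(171), np.int64(79)), (170, 47, np.int64(516), np.int64(163), np.int64(80)), (172, 83, np.int64(520), np.int64(155), np.int64(80))]
```

Call:
carry_out([
  {"travel":[1,0,6],"yaw":0,"grip":0},
  {"travel":[1,0,12],"yaw":0,"grip":0},
  {"travel":[1,0,18],"yaw":0,"grip":0},
  {"travel":[1,0,24],"yaw":0,"grip":0},
  {"travel":[1,0,30],"yaw":0,"grip":0},
])

```text
t: 3.42
position: [0.4972, 0.1724, 0.0192]
ee_rot: [-3.141, -0.0, 2.982]
contact_force: [0.3, -0.2, -0.2]
width: -0.0001
```

```bash
cat >> h.py <<'E'
def zoom(n,k,x0,x1,y0,y1,f):
    im,d=grab(n,k); cv2.imwrite(f"pics/{k}z.png",cv2.resize(im[y0:y1,x0:x1],None,fx=f,fy=f,interpolation=cv2.INTER_CUBIC)[:,:,::-1]); return im,d
E
python3 - <<'E'
from h import *
mv([.497,.1725,.004],80.85)
zoom("scene","s4",240,390,110,240,4.6)
E
```

```text
t 3.425 pos [0.4972 0.1724 0.0192] rot [-3.141 -0.     2.982] F [ 0.3 -0.2 -0.2] w -0.0001
travel [ 0.2  0.1 15.2] yaw -0.0 ydir 80.85
```

View pics/s4z.png

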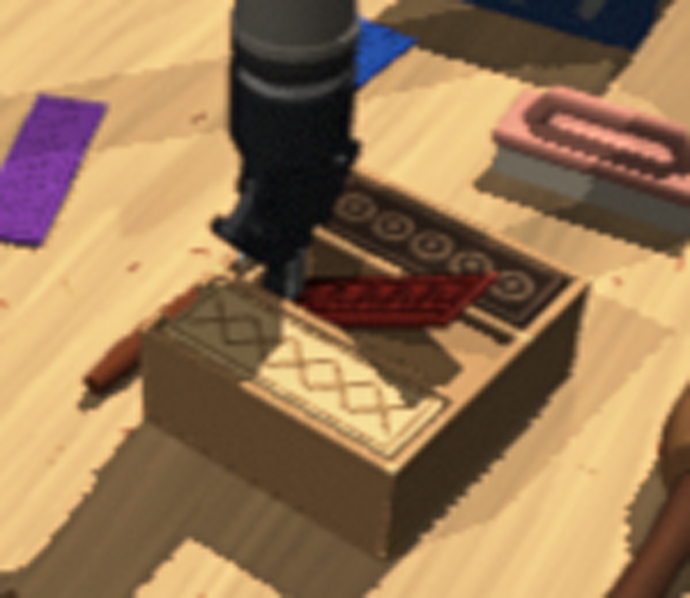

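Call:
carry_out([
  {"travel":[0,0,4],"yaw":0,"grip":0},
  {"travel":[0,0,8],"yaw":0,"grip":0},
  {"travel":[0,0,12],"yaw":0,"grip":0},
  {"travel":[0,0,15],"yaw":0,"grip":0},
  {"travel":[0,0,15],"yaw":0,"grip":0},
])

```text
t: 4.1
position: [0.4972, 0.1725, 0.0055]
ee_rot: [3.141, -0.0, 2.982]
contact_force: [-0.8, -0.3, 6.6]
width: 0.0004
```

Run:
```python
from h import *
mv([.497,.1725,.070],80.85)
zoom("scene","s5",240,390,110,240,4.6)
```

```text
t 4.1 pos [0.4972 0.1725 0.0055] rot [ 3.141 -0.     2.982] F [-0.8 -0.3  6.6] w 0.0004
travel [  0.2   0.  -64.5] yaw -0.0 ydir 80.85
```

View pics/s5z.png

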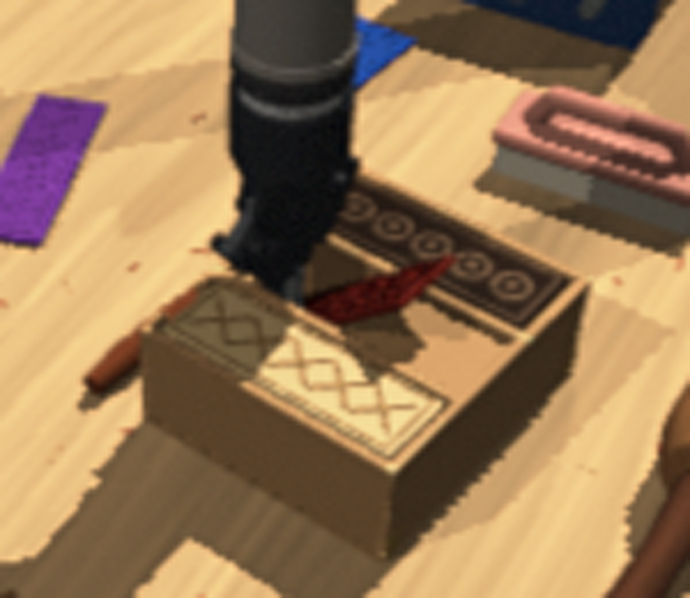

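Call:
carry_out([
  {"travel":[0,0,-10],"yaw":0,"grip":0},
  {"travel":[0,0,-35],"yaw":0,"grip":0},
  {"travel":[0,0,-70],"yaw":0,"grip":0},
  {"travel":[0,0,-110],"yaw":0,"grip":0.5},
  {"travel":[0,0,-140],"yaw":0,"grip":1},
])

```text
t: 4.78
position: [0.498, 0.1726, 0.1471]
ee_rot: [3.14, 0.002, 2.982]
contact_force: [-0.3, -0.1, -0.7]
width: 0.0361
```

Run:
```python
from h import *
np.set_printoptions(precision=4,suppress=True)
mv([.497,.1725,.070],80.85)
im,d=zoom("scene","s6",240,390,100,230,4.6)
P=cloud("scene",d); hsv=cv2.cvtColor(im,cv2.COLOR_RGB2HSV).astype(int)
b=(P[...,0]>.44)&(P[...,0]<.68)&(P[...,1]>.05)&(P[...,1]<.27)&(P[...,2]>.02)
m=b&((hsv[...,0]<7)|(hsv[...,0]>168))&(hsv[...,1]>110)
Q=P[m]; a=np.radians(-9.15); c=np.array([.561,.162,0])
B=(Q-c)@np.array([[np.cos(a),-np.sin(a),0],[np.sin(a),np.cos(a),0],[0,0,1]])
print(len(B),B.min(0),B.max(0))
pf=np.polyfit(B[:,0],B[:,2],1);r=B[:,2]-np.polyval(pf,B[:,0]);k=abs(r)<.006;pf=np.polyfit(B[k,0],B[k,2],1)
print(k.sum(),np.degrees(np.arctan(pf[0])),pf, B[k].max(0),B[k].min(0),"y mid top",[ (B[k&(B[:,2]>.1),1]).min(),(B[k&(B[:,2]>.1),1]).max()])
```

```text
t 4.775 pos [0.498  0.1726 0.1471] rot [3.14  0.002 2.982] F [-0.3 -0.1 -0.7] w 0.0361
travel [ 1.2 -0.4 77.1] yaw -0.0 ydir 80.84
200 [-0.0609 -0.0277  0.0337] [0.0454 0.0273 0.1239]
200 40.7902038265269 [0.8629 0.0865] [0.0454 0.0273 0.1239] [-0.0609 -0.0277  0.0337] y mid top [np.float64(-0.02771087816929085), np.float64(0.02652265744483491)]
```

View pics/s6z.png

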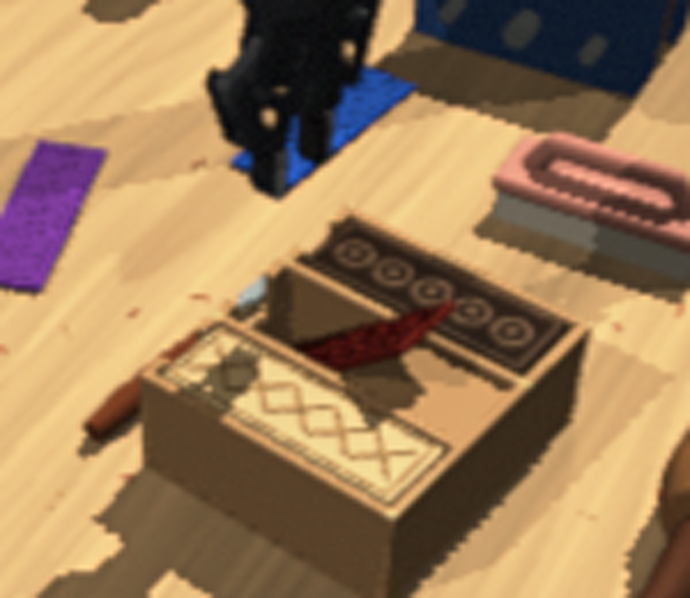

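Run:
```python
from h import *
mv([.5916,.1571,.055],80.85)
```

```text
t 4.825 pos [0.5008 0.1736 0.1511] rot [3.136 0.009 2.982] F [ 1.8 -0.2  2.1] w 0.0435
travel [-91.5  -2.3  96.9] yaw -0.0 ydir 80.85
```

Call:
carry_out([
  {"travel":[-40,0,0],"yaw":0,"grip":1},
  {"travel":[-85,0,0],"yaw":0,"grip":1},
  {"travel":[-95,0,0],"yaw":0,"grip":1},
  {"travel":[-95,0,15],"yaw":0,"grip":1},
  {"travel":[-95,0,30],"yaw":0,"grip":1},
])

```text
t: 5.45
position: [0.5893, 0.1581, 0.1132]
ee_rot: [3.141, -0.002, 2.983]
contact_force: [-0.8, -0.3, 0.7]
width: 0.0854
```

Run:
```python
from h import *
mv([.5916,.1571,.055],80.85)
zoom("scene","s7",240,390,90,230,4.2)
zoom("top","t7",180,300,130,250,4.5)
```

```text
t 5.45 pos [0.5893 0.1581 0.1132] rot [ 3.141e+00 -2.000e-03  2.983e+00] F [-0.8 -0.3  0.7] w 0.0854
travel [-2.6 -0.6 58.2] yaw 0.001 ydir 80.91
```

View pics/s7z.png

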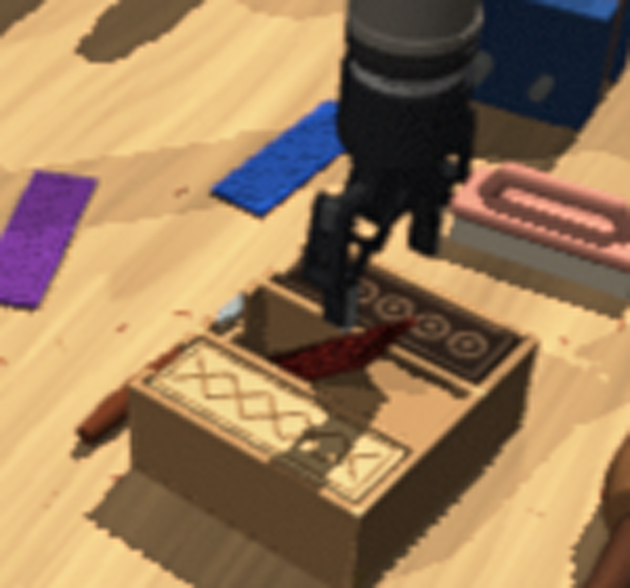

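View pics/t7z.png

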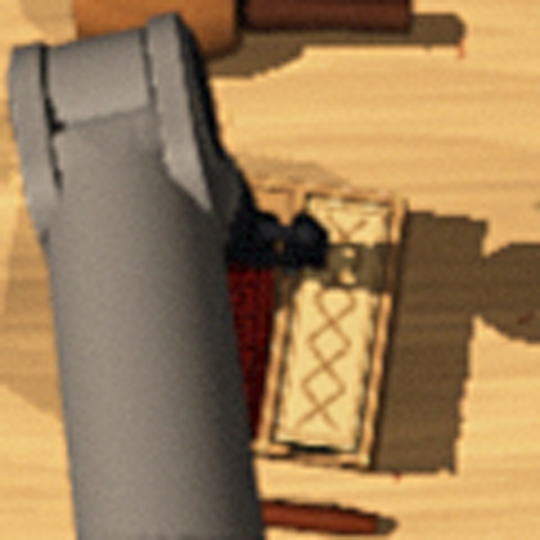

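Run:
```python
from h import *
D=np.load("s7.npz");P=cloud("scene",D['d']);im=D['im']
for u in range(315,327,2): print(u,[(r,int(im[r,u].max()),*(P[r,u]*1000).round().astype(int).tolist()) for r in range(156,172,2)])
for u in range(338,347,2): print(u,[(r,int(im[r,u].max()),*(P[r,u]*1000).round().astype(int).tolist()) for r in range(140,154,2)])
```

```text
315 [(156, 27, 579, 85, 213), (158, 31, 517, 225, 80), (160, 70, 520, 218, 79), (162, 142, 525, 209, 80), (164, 145, 528, 202, 78), (166, 90, 530, 199, 74), (168, 90, 529, 203, 63), (170, 90, 530, 201, 57)]
317 [(156, 28, 584, 87, 214), (158, 22, 584, 86, 208), (160, 24, 576, 106, 184), (162, 25, 577, 105, 178), (164, 42, 578, 103, 173), (166, 58, 535, 201, 74), (168, 92, 537, 200, 68), (170, 79, 537, 199, 61)]
319 [(156, 21, 588, 88, 215), (158, 19, 590, 85, 212), (160, 18, 582, 105, 187), (162, 23, 582, 105, 180), (164, 20, 582, 107, 172), (166, 22, 583, 104, 168), (168, 88, 544, 198, 73), (170, 67, 546, 193, 70)]
321 [(156, 15, 591, 93, 212), (158, 19, 595, 86, 212), (160, 15, 589, 102, 192), (162, 18, 589, 102, 185), (164, 22, 589, 103, 178), (166, 20, 590, 103, 172), (168, 80, 587, 110, 159), (170, 63, 555, 187, 78)]
323 [(156, 18, 591, 106, 203), (158, 29, 591, 108, 195), (160, 50, 590, 110, 187), (162, 48, 591, 109, 181), (164, 58, 592, 108, 176), (166, 55, 593, 108, 169), (168, 108, 594, 107, 164), (170, 69, 564, 181, 87)]
325 [(156, 45, 596, 107, 204), (158, 59, 594, 114, 19
[... 383 characters left out ...]
, 596, 202, 184), (144, 20, 597, 200, 179), (146, 21, 597, 201, 172), (148, 18, 598, 201, 166), (150, 92, 599, 202, 158), (152, 238, 536, 381, 1)]
342 [(140, 14, 600, 202, 192), (142, 13, 601, 201, 187), (144, 14, 602, 201, 181), (146, 16, 603, 201, 175), (148, 15, 604, 200, 169), (150, 38, 605, 199, 163), (152, 233, 541, 385, 1)]
344 [(140, 42, 607, 199, 197), (142, 43, 607, 202, 189), (144, 73, 608, 200, 184), (146, 68, 609, 199, 178), (148, 70, 608, 204, 168), (150, 88, 541, 402, -3), (152, 230, 547, 388, 1)]
346 [(140, 147, 524, 456, -3), (142, 217, 530, 443, -1), (144, 220, 535, 431, 0), (146, 140, 539, 423, -1), (148, 114, 545, 410, 2), (150, 109, 549, 398, 3), (152, 208, 552, 392, 0)]
```

Call:
carry_out([
  {"travel":[-2,-1,20],"yaw":0,"grip":1},
  {"travel":[-2,-1,40],"yaw":0,"grip":1},
  {"travel":[-2,-1,54],"yaw":0,"grip":1},
  {"travel":[-2,-1,60],"yaw":0,"grip":1},
  {"travel":[-2,-1,60],"yaw":0,"grip":1},
])

```text
t: 6.18
position: [0.5927, 0.1561, 0.0547]
ee_rot: [-3.142, -0.0, 2.982]
contact_force: [0.4, 0.2, 0.2]
width: 0.085
```

Run:
```python
from h import *
mv([.5916,.1571,.053],80.85)
zoom("scene","s8",240,390,90,230,4.2)
```

```text
t 6.175 pos [0.5927 0.1561 0.0547] rot [-3.142 -0.     2.982] F [0.4 0.2 0.2] w 0.085
travel [1.2 0.8 1.7] yaw 0.0 ydir 80.86
```

View pics/s8z.png

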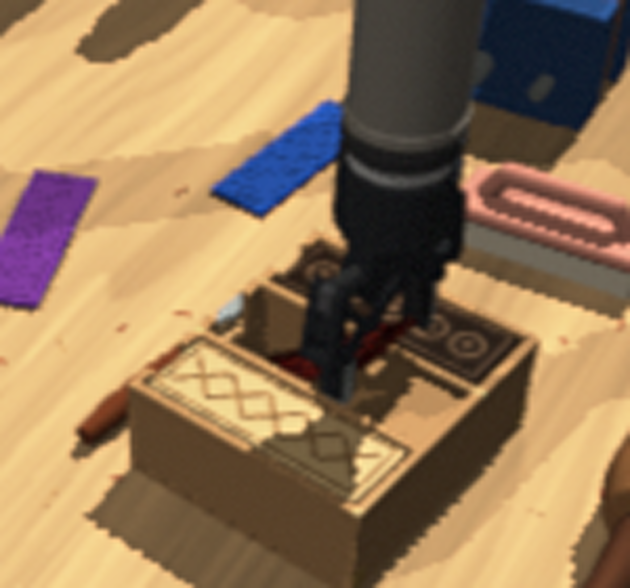

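Call:
carry_out([
  {"travel":[5,1,2],"yaw":0,"grip":1},
  {"travel":[5,1,2],"yaw":0,"grip":0.6},
  {"travel":[5,1,2],"yaw":0,"grip":0.5},
  {"travel":[5,1,2],"yaw":0,"grip":0.4},
  {"travel":[5,1,2],"yaw":0,"grip":0.4},
], squeeze=20)

```text
t: 6.85
position: [0.5881, 0.158, 0.0531]
ee_rot: [3.141, 0.0, 2.982]
contact_force: [-0.7, 0.2, 2.2]
width: 0.0553
```

Run:
```python
from h import *
mv([.5916,.1571,.053],80.85)
zoom("scene","s9",240,390,90,230,4.2)
```

```text
t 6.85 pos [0.5881 0.158  0.0531] rot [3.141 0.    2.982] F [-0.7  0.2  2.2] w 0.0553
travel [-3.6 -0.4  0.1] yaw 0.0 ydir 80.87
```

View pics/s9z.png

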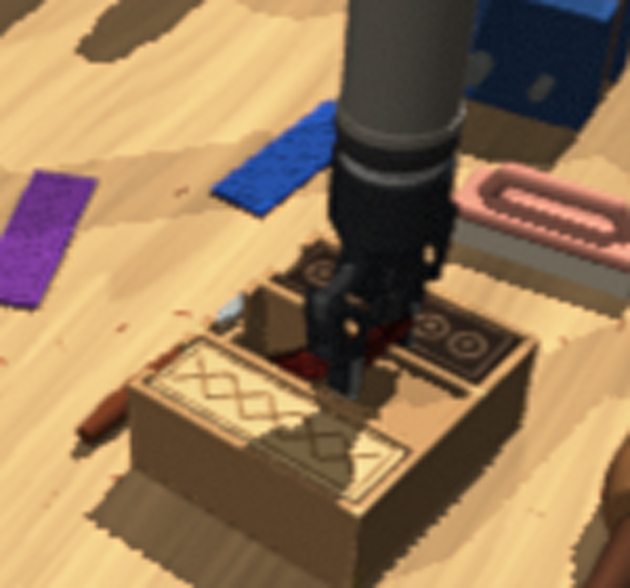

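Call:
carry_out([
  {"travel":[6,0,-6.5],"yaw":0,"grip":0.4},
  {"travel":[13,0,-13],"yaw":0,"grip":0.4},
  {"travel":[20,0,-19],"yaw":0,"grip":0.4},
  {"travel":[27,0,-24],"yaw":0,"grip":0.4},
  {"travel":[35,0,-29],"yaw":0,"grip":0.4},
])

```text
t: 7.52
position: [0.5539, 0.1633, 0.0826]
ee_rot: [3.141, 0.002, 2.982]
contact_force: [2.7, -0.9, 0.6]
width: 0.0557
```

```bash
cat >> h.py <<'E'
def plate(im,d,lo,hi,yaw,c,n="scene"):
    P=cloud(n,d); hsv=cv2.cvtColor(im,cv2.COLOR_RGB2HSV).astype(int)
    b=np.all((P>lo)&(P<hi),-1); m=b&((hsv[...,0]<7)|(hsv[...,0]>168))&(hsv[...,1]>110)
    Q=P[m]; a=np.radians(yaw)
    B=(Q-c)@np.array([[np.cos(a),-np.sin(a),0],[np.sin(a),np.cos(a),0],[0,0,1]])
    k=np.ones(len(B),bool)
    for i in range(5):
        A=np.c_[B[:,1],B[:,2],np.ones(len(B))]; s=np.linalg.lstsq(A[k],B[k,0],rcond=None)[0]; r=B[:,0]-A@s; k=abs(r)<.005
    print("n",k.sum(),"tilt",np.degrees(np.arctan2(1,s[1])).round(2),"x=ay+bz+c",s.round(4),"yaw extra deg",np.degrees(-np.arctan(s[0])).round(2),"min",B[k].min(0).round(4),"max",B[k].max(0).round(4)); return B[k]
E
python3 - <<'E'
from h import *
mv([.5916,.1571,.053],80.85)
im,d=zoom("scene","s10",240,390,90,230,4.2)
plate(im,d,[.44,.05,.02],[.68,.27,.2],-9.15,np.array([.561,.162,0]))
E
```

```text
t 7.525 pos [0.5539 0.1633 0.0826] rot [3.141e+00 2.000e-03 2.982e+00] F [ 2.7 -0.9  0.6] w 0.0557
travel [-38.2  -0.2  29.7] yaw -0.0 ydir 80.84
n 50 tilt 58.83 x=ay+bz+c [ 0.0238  0.6048 -0.0876] yaw extra deg -1.36 min [-0.0415 -0.0391  0.079 ] max [0.0088 0.0315 0.1641]
```

View pics/s10z.png

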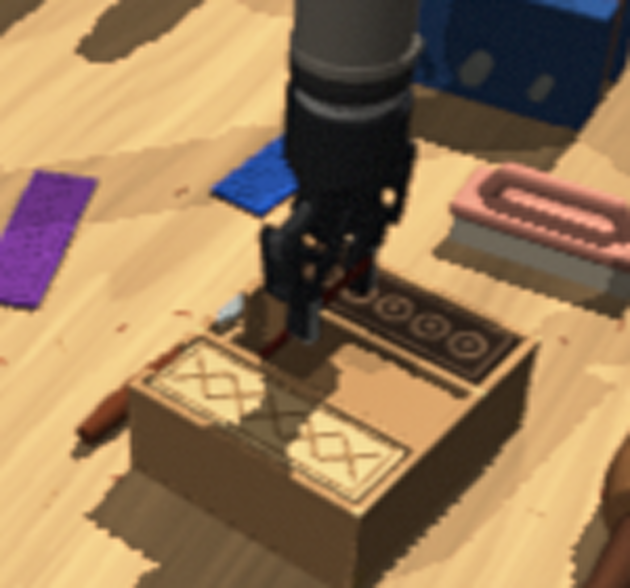

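Call:
carry_out([
  {"travel":[-1,0,-20],"yaw":0,"grip":0.4},
  {"travel":[-1,0,-45],"yaw":0,"grip":0.4},
  {"travel":[-1,0,-75],"yaw":0,"grip":0.4},
  {"travel":[-1,0,-105],"yaw":0,"grip":0.4},
  {"travel":[-1,0,-125],"yaw":0,"grip":0.4},
], squeeze=30)

```text
t: 8.2
position: [0.5529, 0.1634, 0.2076]
ee_rot: [-3.141, -0.003, 2.982]
contact_force: [0.4, 0.6, -0.5]
width: 0.0559
```

Run:
```python
from h import *
np.set_printoptions(precision=4,suppress=True)
mv([.5859,-.1889,.1158],86.7)
im,d=zoom("scene","s11",200,400,60,230,3.5)
plate(im,d,[.40,.0,.09],[.68,.29,.4],-9.15,np.array([.561,.162,0]))
for n,k in(("top","t0"),("scene","s0")):
    D=np.load(k+".npz");P=cloud(n,D['d']);hsv=cv2.cvtColor(D['im'],cv2.COLOR_RGB2HSV).astype(int)
    b=np.all((P>[.44,-.27,.022])&(P<[.62,-.10,.16]),-1)
    A=P[b]; # back plane via ransac with slope 58 known
    best=(0,)
    for y in np.radians(np.arange(-8,3,.25)):
        nn=np.array([-np.sin(np.radians(58))*np.cos(y),-np.sin(np.radians(58))*np.sin(y),np.cos(np.radians(58))])
        dd=A@nn; h,e=np.histogram(dd,np.arange(dd.min(),dd.max(),.0005)); s=np.convolve(h,np.ones(8),'same')
        if s.max()>best[0]: best=(s.max(),np.degrees(y),e[s.argmax()])
    print(n,"best",best)
    y=np.radians(best[1]);R=np.c_[[.53*np.cos(y),.53*np.sin(y),.848],[-np.sin(y),np.cos(y),0],[-.848*np.cos(y),-.848*np.sin(y),.53]]
    q=(A-[.509,-.1845,.04])@R; k=abs(q[:,2])<.005
    qq=q[k&(q[:,0]>.03)]; print("back y",np.percentile(qq[:,1],[1,99]),"x max",qq[:,0].max(),"zmed",np.median(qq[:,2]))
    X=np.c_[qq[:,0],qq[:,1],np.ones(len(qq))]; print("resid plane z=ax+by+c",np.linalg.lstsq(X,qq[:,2],rcond=None)[0])
    f=q[(q[:,2]>.012)&(q[:,0]<.02)]; print("ledge y",np.percentile(f[:,1],[1,99]),"z",np.percentile(f[:,2],[5,95]),"x",np.percentile(f[:,0],[5,95]))
    rm=(b&(P[...,2]<.065)&(P[...,0]<.525)).astype(np.uint8)
    fr=[]
    for u in range(rm.shape[1]):
        v=np.where(rm[:,u])[0]
        if n=="top" and len(v)>3: fr.append((u,v.max()))
    if fr:
        fr=np.array(fr)[4:-4]; G=np.array([ray(n,p,.05)[:2] for p in fr]); pf=np.polyfit(G[:,1],G[:,0],1); print("front edge yaw",-np.degrees(np.arctan(pf[0])),np.std(G[:,0]-np.polyval(pf,G[:,1])))
```

```text
t 8.2 pos [0.5529 0.1634 0.2076] rot [-3.141 -0.003  2.982] F [ 0.4  0.6 -0.5] w 0.0559
travel [ -88.7 -342.6   91.6] yaw -0.102 ydir 80.88
n 97 tilt 59.35 x=ay+bz+c [ 0.0071  0.5926 -0.159 ] yaw extra deg -0.41 min [-0.0754 -0.0282  0.1454] max [0.0072 0.0299 0.2805]
top best (np.float64(295.0), np.float64(-2.5), np.float64(-0.4169716873733006))
back y [-0.0219  0.0215] x max 0.11690252724707229 zmed -0.00023891871281810767
resid plane z=ax+by+c [-0.002  -0.0013 -0.0001]
ledge y [-0.0593  0.0594] z [0.0132 0.0343] x [-0.0069  0.0091]
front edge yaw -4.0389834075230935 0.0008866446191693453
scene best (np.float64(202.0), np.float64(2.5), np.float64(-0.40524143155860526))
back y [-0.0258  0.0189] x max 0.11509100178805877 zmed -0.0022902262113860196
resid plane z=ax+by+c [-0.0106 -0.0256 -0.0017]
ledge y [-0.0571  0.0604] z [0.013  0.0315] x [-0.0041  0.0106]
```

View pics/s11z.png

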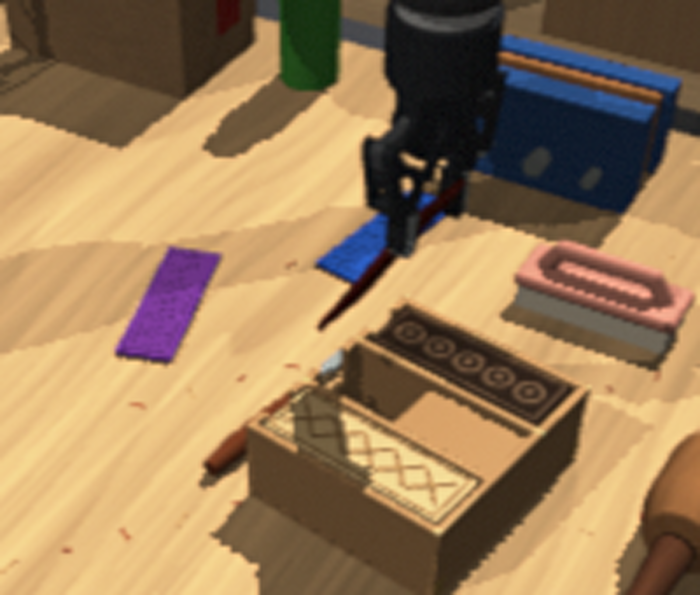

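Run:
```python
from h import *
mv([.6069,-.1901,.200],86.7)
```

```text
t 8.25 pos [0.5545 0.1639 0.2102] rot [3.140e+00 2.000e-03 2.983e+00] F [1.6 0.5 1.7] w 0.0555
travel [-107.8 -341.2    9.7] yaw -0.101 ydir 80.89
```

Call:
carry_out([
  {"travel":[-10,-25,0],"yaw":-0.02,"grip":0.4},
  {"travel":[-22,-68,0],"yaw":-0.04,"grip":0.4},
  {"travel":[-36,-113,2],"yaw":-0.06,"grip":0.4},
  {"travel":[-50,-158,4],"yaw":-0.08,"grip":0.4},
  {"travel":[-64,-203,6],"yaw":-0.1,"grip":0.4},
])

```text
t: 8.88
position: [0.5836, -0.048, 0.1993]
ee_rot: [3.141, -0.004, 3.083]
contact_force: [0.2, 0.0, -0.5]
width: 0.055
```

Run:
```python
from h import *
mv([.6069,-.1901,.200],86.7)
```

```text
t 8.875 pos [ 0.5836 -0.048   0.1993] rot [ 3.141 -0.004  3.083] F [ 0.2  0.  -0.5] w 0.055
travel [ -31.5 -140.5   -1. ] yaw -0.001 ydir 86.66
```

Call:
carry_out([
  {"travel":[-12,-45,0],"yaw":0,"grip":0.4},
  {"travel":[-22,-88,0],"yaw":0,"grip":0.4},
  {"travel":[-30,-120,0],"yaw":0,"grip":0.4},
  {"travel":[-32,-137,0],"yaw":0,"grip":0.4},
  {"travel":[-32,-137,0],"yaw":0,"grip":0.4},
])

```text
t: 9.5
position: [0.6079, -0.1867, 0.1998]
ee_rot: [3.141, -0.003, 3.08]
contact_force: [0.3, -0.4, -1.1]
width: 0.0556
```

Run:
```python
from h import *
im,d=zoom("scene","s12",150,330,150,330,3.3)
mv([.6069,-.1901,.200],86.7)
zoom("top","t12",290,400,140,250,5)
B=plate(im,d,[.40,-.3,.09],[.70,-.05,.4],-3.3,np.array([.509,-.1845,0.04]))
```

```text
t 9.55 pos [ 0.6086 -0.1846  0.2001] rot [ 3.139e+00 -2.000e-03  3.082e+00] F [ 0.6  0.7 -0.1] w 0.0555
travel [ 1.4 -5.6  0.1] yaw -0.002 ydir 86.61
n 127 tilt 58.92 x=ay+bz+c [ 0.0114  0.6027 -0.0296] yaw extra deg -0.65 min [ 0.0258 -0.0247  0.0877] max [0.1139 0.0327 0.2333]
```

View pics/s12z.png

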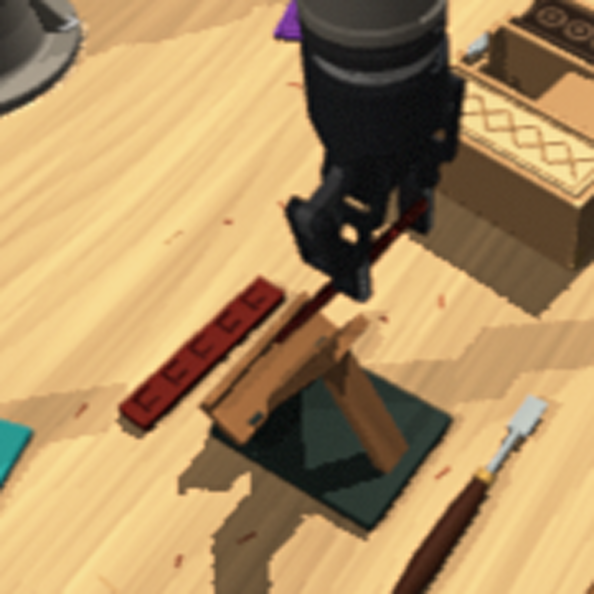

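View pics/t12z.png

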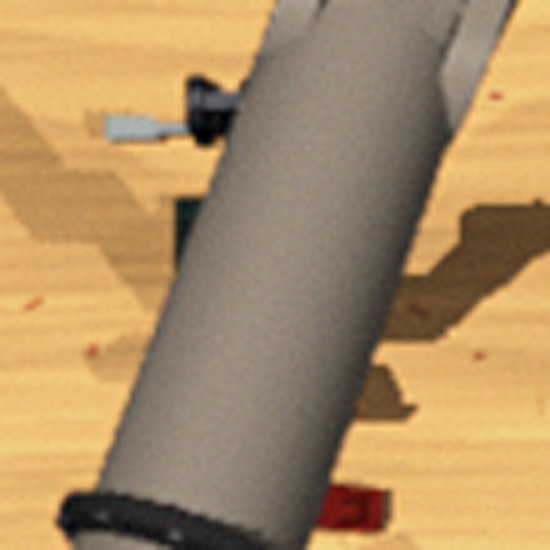

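Call:
carry_out([
  {"travel":[2,-4,5],"yaw":0,"grip":0.4},
  {"travel":[6,-4.5,17],"yaw":0,"grip":0.4},
  {"travel":[11,-4.5,33],"yaw":0,"grip":0.4},
  {"travel":[15,-4.5,45],"yaw":0,"grip":0.4},
  {"travel":[15,-4.5,45],"yaw":0,"grip":0.4},
])

```text
t: 10.22
position: [0.5925, -0.1889, 0.1542]
ee_rot: [3.141, -0.003, 3.082]
contact_force: [-0.1, 0.5, -1.3]
width: 0.0555
```

Run:
```python
from h import *
im,d=zoom("scene","s13",150,330,150,330,3.3)
mv([.5859,-.1889,.1158],86.7)
B=plate(im,d,[.40,-.3,.065],[.70,-.05,.4],-3.3,np.array([.509,-.1845,0.04]))
```

```text
t 10.275 pos [ 0.5935 -0.1893  0.1552] rot [ 3.141e+00 -1.000e-03  3.082e+00] F [-0.6  0.4 -0.1] w 0.0552
travel [ 7.6 -0.1 39.4] yaw -0.002 ydir 86.59
n 125 tilt 58.94 x=ay+bz+c [ 0.0151  0.6022 -0.0176] yaw extra deg -0.87 min [ 0.0108 -0.0315  0.0443] max [0.0979 0.0289 0.2003]
```

View pics/s13z.png

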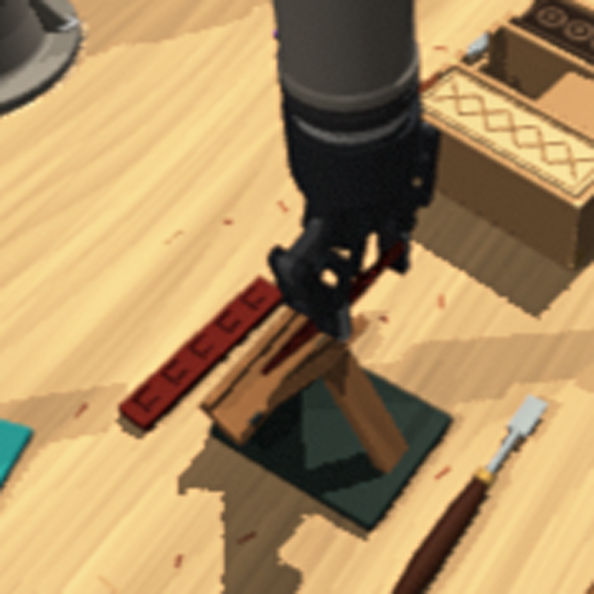

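Call:
carry_out([
  {"travel":[4,0,6],"yaw":0,"grip":0.4},
  {"travel":[8,0,13],"yaw":0,"grip":0.4},
  {"travel":[12,0,20],"yaw":0,"grip":0.4},
  {"travel":[15,0,25],"yaw":0,"grip":0.4},
  {"travel":[15,0,25],"yaw":0,"grip":0.4},
])

```text
t: 10.9
position: [0.5783, -0.1886, 0.1301]
ee_rot: [3.141, -0.001, 3.082]
contact_force: [0.1, -0.2, -0.5]
width: 0.0554
```

Run:
```python
from h import *
im,d=zoom("scene","s14",150,330,150,330,3.3)
mv([.5859,-.1889,.1158],86.7)
B=plate(im,d,[.40,-.3,.065],[.70,-.05,.4],-3.3,np.array([.509,-.1845,0.04]))
```

```text
t 10.95 pos [ 0.5788 -0.1887  0.1306] rot [ 3.142 -0.     3.082] F [-0.5 -0.4 -0.7] w 0.0553
travel [-7.1  0.2 14.8] yaw -0.002 ydir 86.58
n 117 tilt 59.11 x=ay+bz+c [ 0.0109  0.5982 -0.0164] yaw extra deg -0.62 min [ 0.0001 -0.0304  0.0281] max [0.0833 0.027  0.1709]
```

View pics/s14z.png

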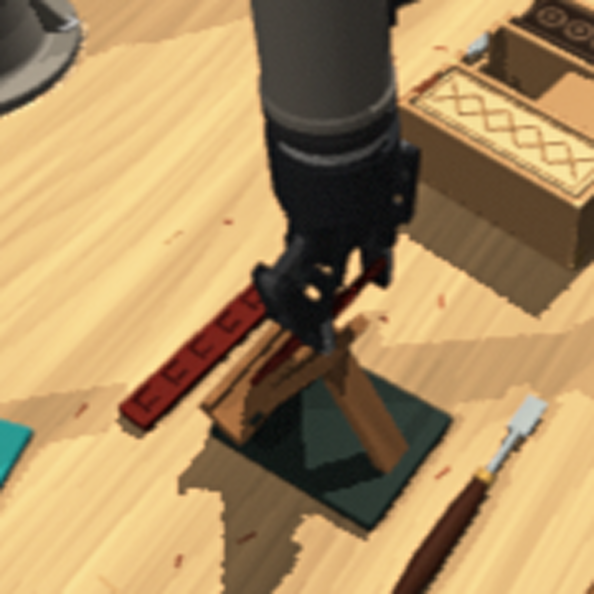

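Call:
carry_out([
  {"travel":[-1,0,2],"yaw":0,"grip":0.4},
  {"travel":[-3,0,5],"yaw":0,"grip":0.4},
  {"travel":[-4,0,7],"yaw":0,"grip":0.4},
  {"travel":[-5,0,9],"yaw":0,"grip":0.4},
  {"travel":[-5,0,9],"yaw":0,"grip":0.4},
])

```text
t: 11.58
position: [0.5839, -0.189, 0.1214]
ee_rot: [3.141, -0.0, 3.082]
contact_force: [0.6, 0.5, 0.1]
width: 0.0555
```

Run:
```python
from h import *
im,d=zoom("scene","s15",170,290,190,310,5)
mv([.5859,-.1889,.1158],86.7)
B=plate(im,d,[.40,-.3,.065],[.70,-.05,.4],-3.3,np.array([.509,-.1845,0.04]))
```

```text
t 11.625 pos [ 0.5839 -0.189   0.1216] rot [ 3.142 -0.     3.082] F [ 0.4 -1.1 -0.5] w 0.0552
travel [-2.   0.3  5.8] yaw -0.002 ydir 86.58
n 126 tilt 58.79 x=ay+bz+c [-0.0235  0.6059 -0.0068] yaw extra deg 1.35 min [ 0.0098 -0.0401  0.0254] max [0.0887 0.0292 0.1549]
```

View pics/s15z.png

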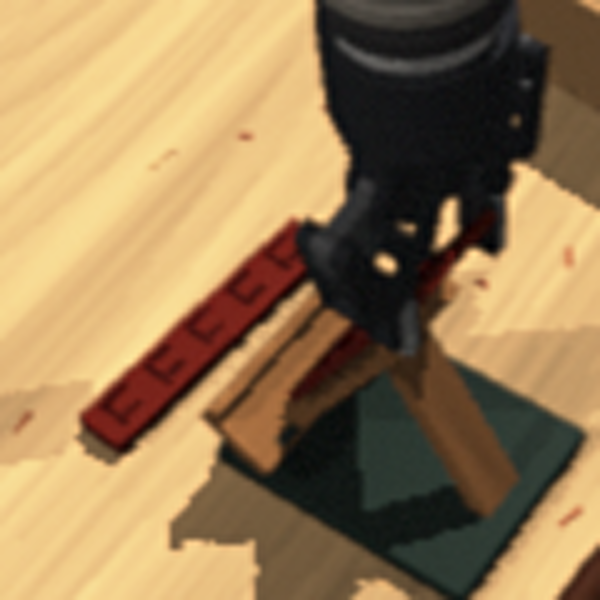

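Call:
carry_out([
  {"travel":[0,0,1],"yaw":0,"grip":0.4},
  {"travel":[-1,0,2],"yaw":0,"grip":0.4},
  {"travel":[-1,0,3],"yaw":0,"grip":0.4},
  {"travel":[-2,0,4],"yaw":0,"grip":0.4},
  {"travel":[-2,0,4],"yaw":0,"grip":0.4},
])

```text
t: 12.25
position: [0.5853, -0.1892, 0.1177]
ee_rot: [3.142, -0.001, 3.082]
contact_force: [-1.5, 0.3, 1.3]
width: 0.0555
```

Run:
```python
from h import *
im,d=zoom("scene","s16",170,290,190,310,5)
mv([.5859,-.1889,.1158],86.7)
B=plate(im,d,[.40,-.3,.065],[.70,-.05,.4],-3.3,np.array([.509,-.1845,0.04]))
```

```text
t 12.3 pos [ 0.5853 -0.1892  0.1177] rot [ 3.141e+00 -1.000e-03  3.082e+00] F [-2.2  0.   1.3] w 0.0551
travel [-0.6  0.3  1.9] yaw -0.002 ydir 86.57
n 133 tilt 58.19 x=ay+bz+c [-0.0286  0.6202 -0.0051] yaw extra deg 1.64 min [ 0.0111 -0.0402  0.0268] max [0.0905 0.0274 0.1509]
```

Call:
carry_out([
  {"travel":[0.5,0,0.8],"yaw":0,"grip":0.4},
  {"travel":[1,0,1.6],"yaw":0,"grip":0.4},
  {"travel":[1.3,0,2.2],"yaw":0,"grip":0.4},
  {"travel":[1.6,0,2.8],"yaw":0,"grip":0.4},
  {"travel":[1.6,0,2.8],"yaw":0,"grip":0.4},
])

```text
t: 12.92
position: [0.5849, -0.1892, 0.1155]
ee_rot: [-3.141, 0.002, 3.082]
contact_force: [-0.4, -0.4, 4.4]
width: 0.0557
```

Run:
```python
from h import *
im,d=zoom("scene","s17",170,290,190,310,5)
mv([.5859,-.1889,.1158],86.7)
B=plate(im,d,[.40,-.3,.065],[.70,-.05,.4],-3.3,np.array([.509,-.1845,0.04]))
```

```text
t 12.975 pos [ 0.585  -0.1892  0.1155] rot [-3.141e+00  2.000e-03  3.082e+00] F [-1.  -0.   4.6] w 0.0557
travel [-0.9  0.3 -0.3] yaw -0.002 ydir 86.59
n 132 tilt 58.08 x=ay+bz+c [-0.0214  0.623  -0.0047] yaw extra deg 1.23 min [ 0.0103 -0.0302  0.0254] max [0.0905 0.0297 0.1554]
```

View pics/s17z.png

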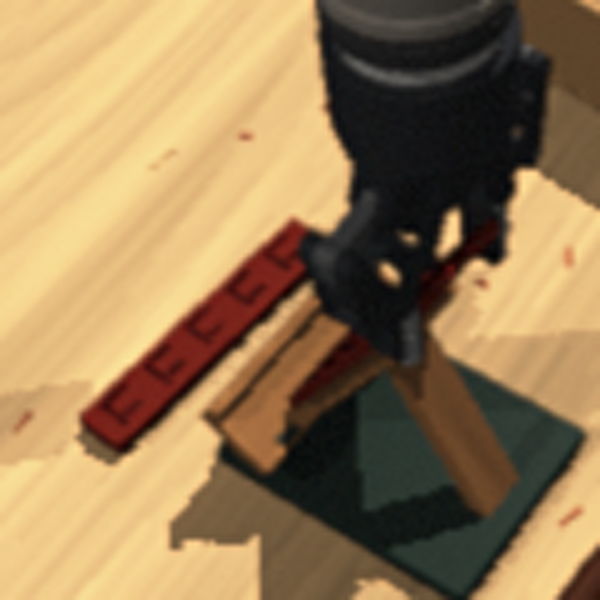

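Call:
carry_out([
  {"travel":[0,0,-0.3],"yaw":0,"grip":0.66},
  {"travel":[0,0,-0.3],"yaw":0,"grip":0.69},
  {"travel":[0,0,-0.3],"yaw":0,"grip":0.74},
  {"travel":[0,0,-0.3],"yaw":0,"grip":0.85},
  {"travel":[0,0,-0.3],"yaw":0,"grip":1},
])

```text
t: 13.6
position: [0.5843, -0.1891, 0.1151]
ee_rot: [3.142, 0.0, 3.082]
contact_force: [0.2, 0.1, -0.1]
width: 0.0854
```

Run:
```python
from h import *
im,d=zoom("scene","s18",170,290,190,310,5)
mv([.5859,-.1889,.24],86.7)
B=plate(im,d,[.40,-.3,.065],[.70,-.05,.4],-3.3,np.array([.509,-.1845,0.04]))
```

```text
t 13.65 pos [ 0.5844 -0.189   0.1152] rot [3.142 0.    3.082] F [ 0.6 -0.3 -0.3] w 0.0853
travel [  -1.5    0.2 -124.8] yaw -0.002 ydir 86.58
n 142 tilt 57.55 x=ay+bz+c [-0.0457  0.6358 -0.0055] yaw extra deg 2.62 min [ 0.0102 -0.0422  0.0259] max [0.0913 0.0273 0.1493]
```

View pics/s18z.png

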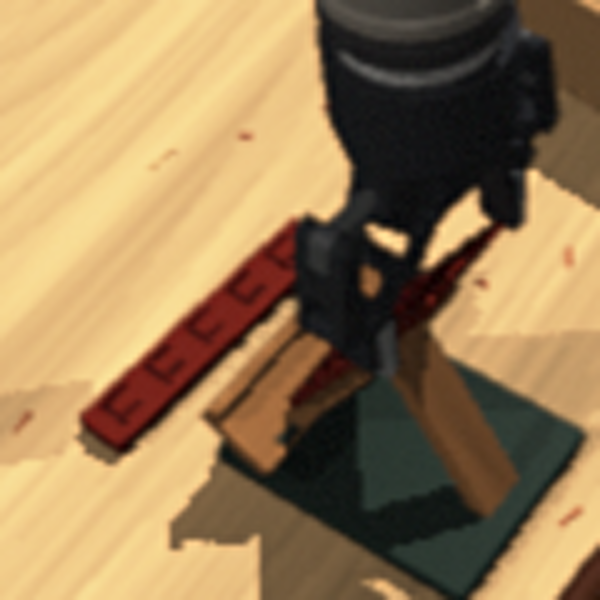

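Released with no contact force. Lift straight up.

Call:
carry_out([
  {"travel":[0,0,-10],"yaw":0,"grip":1},
  {"travel":[0,0,-30],"yaw":0,"grip":1},
  {"travel":[0,0,-60],"yaw":0,"grip":1},
  {"travel":[0,0,-100],"yaw":0,"grip":1},
  {"travel":[0,0,-130],"yaw":0,"grip":1},
])

```text
t: 14.28
position: [0.5849, -0.1895, 0.2481]
ee_rot: [-3.141, 0.003, 3.082]
contact_force: [0.0, 0.2, -1.0]
width: 0.085
```

Call:
carry_out([
  {"travel":[0,40,0],"yaw":0,"grip":1},
  {"travel":[0,90,0],"yaw":0,"grip":1},
  {"travel":[0,140,0],"yaw":0,"grip":1},
  {"travel":[20,190,0],"yaw":0,"grip":1},
  {"travel":[40,230,0],"yaw":0,"grip":1},
])

```text
t: 14.9
position: [0.5578, 0.0456, 0.2459]
ee_rot: [3.141, 0.001, 3.084]
contact_force: [-0.1, -0.4, 0.9]
width: 0.0851
```

Call:
carry_out([
  {"travel":[20,50,0],"yaw":0,"grip":1},
  {"travel":[40,100,0],"yaw":0,"grip":1},
  {"travel":[60,150,0],"yaw":0,"grip":1},
  {"travel":[80,200,0],"yaw":0,"grip":1},
  {"travel":[80,230,0],"yaw":0,"grip":1},
])

```text
t: 15.52
position: [0.4899, 0.2815, 0.2464]
ee_rot: [3.139, -0.0, 3.088]
contact_force: [0.3, -0.6, 0.1]
width: 0.0856
```

Run:
```python
from h import *
np.set_printoptions(precision=4,suppress=True)
im,d=zoom("scene","s19",170,350,120,300,3.3)
im2,d2=zoom("top","t19",180,400,130,250,3.6)
s=manip.get_state();print(s['t'],s['position'])
c=np.array([.509,-.1845,.04])
plate(im,d,[.47,-.3,.05],[.70,-.1,.4],-3.3,c)
B=plate(im2,d2,[.47,-.3,.05],[.70,-.1,.4],-3.3,c,"top")
S=B@np.array([[.53,0,-.848],[0,1,0],[.848,0,.53]]); print("rest frame med",np.median(S,0),S.min(0),S.max(0))
for lo in np.arange(.02,.17,.03):
    w=S[(S[:,0]>lo)&(S[:,0]<lo+.03)]
    if len(w): print(lo,w[:,1].min(),w[:,1].max())
```

```text
15.625 [0.4903 0.2828 0.2456]
n 263 tilt 57.3 x=ay+bz+c [-0.0703  0.6419 -0.0063] yaw extra deg 4.02 min [ 0.0024 -0.0281  0.0128] max [0.0909 0.0255 0.1481]
n 650 tilt 57.66 x=ay+bz+c [-0.0101  0.6331 -0.0082] yaw extra deg 0.58 min [-0.0013 -0.0286  0.0101] max [0.0881 0.0273 0.152 ]
rest frame med [ 0.0972 -0.0001  0.0064] [ 0.0089 -0.0286  0.0018] [0.1746 0.0273 0.0109]
0.02 -0.028457880964506386 0.02727752443480609
0.05 -0.028627398282215617 0.026823935262768592
0.08 -0.028272005024225864 0.026862207755243207
0.11000000000000001 -0.027136592955914515 0.02688513006746017
0.14 -0.028011259107395985 0.026238735077124705
0.17 -0.021151053564927812 0.024524942034825435
```

View pics/s19z.png

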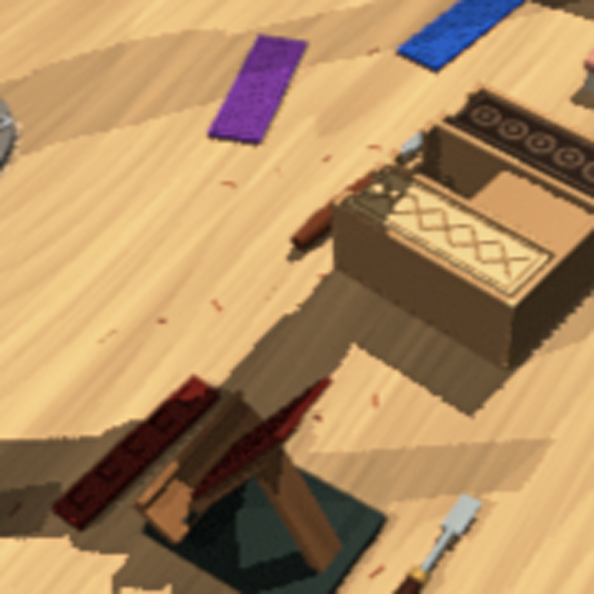

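View pics/t19z.png

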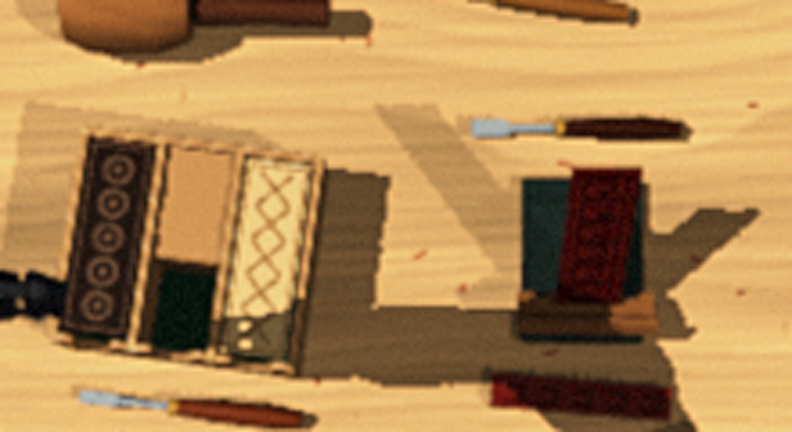

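```bash
python3 -c "
from cell import manip
print(manip.finish_job()); print(manip.get_state()['t'])"
```

```text
the job is handed in; nothing more can be done
None
the job is handed in; nothing more can be done
```

The red-brown fret sample is propped on the copy stand, pattern outward, and the job was handed in at about 15.6 s; no verdict was reported.

**What I did:**
- I pressed the sample down at its notch end until it tipped up and stayed leaning at about 41°.
- I gripped it by its long edges near the raised end and turned it to about 59° against the wall of the finger well.
- I carried it to the stand, lowered it until I felt light contact (a few N) on both the rest and the ledge, and only then opened the gripper and moved clear.

**Last checks, top camera:**

| Check | Measured | Wanted |
|---|---|---|
| Slope | 57.7° | 58° |
| Sideways offset from the middle | about 0.5 mm | 0 |
| Skew | about 0.6° | 0 |
| Height of pattern face above the rest | 6.4 mm | about 6 mm |

In both pictures the bottom edge is on the ledge. The pale and dark samples are in their compartments, and nothing else in the pictures looks moved.

**What disagreed:**
- **Skew:** the scene camera gave about 4° of skew. I trusted the top view, because the scene camera sees the plate at a grazing angle and also misjudged the empty rest. The stand's own angle is only known to about 1°.
- **Fingertip height:** in the depth images the closed fingertips sat about 32 mm higher than the reported TCP. I corrected for this when working out the heights.

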